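Wedge the tenon of a sloping footrest

TASK

Finish the wooden footrest: take the dark wooden wedge out of its holder and stand it loosely, point first, in the open slot of the footrest's sloping board, and let go of it while it still stands well proud. Then pick up the wooden tapper and tap the wedge in with the tapper's rubber foot, not with the fingers, until it stops with its shoulder down on the tenon; finally stand the tapper upright on the bare table again and leave the things lying around where they are.

Things in the scene. Friction and masses are not known exactly. Their poses are not given: they have to be found in the camera images.
- wedge: Loose dark wooden wedge, 35 to 70 g, hanging upright in the holder, shoulder on the holder's top. Origin at the middle of its thin tip, z from tip to head. Blade z = 0 to 55 mm: 20 mm wide along y, thickness along x growing from 4 mm (tip) to 13 mm. Head, to grip and tap, z = 55 to 85 mm: 28 mm along x, 38 mm along y, flat top. A half turn about z makes no difference.
- wedge_shoulder (a point): Point on the wedge's axis at its shoulder (under the head), 55 mm above the tip; axes as the wedge. In the tight slot the wedge slides freely until the shoulder is 17 to 22 mm from the mouth (it may then lean up to 15 degrees); from there it takes about 10 N along the slot, staying where it is left, until the shoulder rests on the tenon and it stops dead.
- slot (a point): Middle of the open slot's mouth, on top of the pale tenon (50 x 60 mm, 10 mm proud of the sloping board) on the footrest's right half as the robot sees it. z straight out of the slot, leaning 25 degrees from vertical to the footrest's front (robot's side); y level, along the slot; x up the slope. 30 mm long (y); across x 21 mm at the mouth, a 4 mm deep lead-in to 14 mm, then narrowing like the wedge; 70 mm deep.
- footrest: Brown wooden footrest, fixed. Origin on the table under its middle, x away from its front, y to its left. Board 190 mm up the slope, 280 mm wide, 24 mm thick, sloping 25 degrees, low edge in front; middle of its top 105 mm above the table, upper edge 145 mm. Slot mouth at (-4, -70, 114) mm. A second tenon 140 mm to its left has its wedge already, head 30 mm above that tenon.
- holder: Pale wooden block, fixed, 50 mm (x) by 140 mm (y) by 65 mm high, origin under its middle. The wedge hangs in its slot at y = +40 mm, tip 10 mm above the table, with the wedge's y along the holder's y; the dowel stands in its round hole at y = -40 mm.
- tapper: Turned wooden tapper, 250 g (175 to 350 g), standing upright. Origin at the centre of its flat rubber underside, z up its handle. Head (foot) 50 mm in diameter from z = 0 to 45 mm, then a handle 28 mm in diameter up to z = 110 mm.
- dowel: Spare round dowel, 12 mm thick, 100 mm long, standing in the holder; leave it. Origin at its foot.
- brick_a: Wooden toy cube, 30 mm; leave it. Origin under its middle.
- brick_b: Toy brick 60 x 30 x 30 mm; leave it. Origin under its middle.
- remote: Black remote control, 190 (x) x 45 x 20 mm; leave it. Origin under its middle.
- mug: White mug, 80 mm wide, 90 mm high; leave it. Origin under its middle.

How it is judged:
By the outcome, as a careful person would: the job done as asked, in the order asked, and still so for the second after the job is handed in, with the robot touching nothing.
It also fails if it takes over 67 s, if anything falls off the work surface, if the arm or the gripper's body presses on something with over 40 N, if the wrist force passes 120 N, or if a joint passes its speed limit or range.

ROBOT

A 7-joint arm with a two-finger parallel gripper is mounted at the origin on the work surface. World frame = base frame: x ahead of the robot, y to its left, z up, the work surface at z = 0. Lengths are in m, angles in rad, forces in N, time in s.
With the tool pointing down it reaches from about 0.4 to 0.85 m from the base axis. Payload 10.4 kg.
Tool frame: the origin (TCP) lies at the very end of the fingers, on their centre line; the grasp point (between the pads) lies 19 mm behind it; x points along the fingers, y is the direction in which the jaws open and shut, and the axes are right-handed (so a half turn about x gives the same grasp; the last joint's range is limited). The gripper opens to 85 mm and grips with 20 to 120 N. Pads are 22 mm wide; open, the fingers measure 114 mm over their backs; the gripper's body (76 mm by 85 mm) begins 54 mm behind the grasp point. The pads swing forward as they close: fully open they stand 13 mm farther back than shut.
Start: joints at [1.17, 0.332, -0.065, 1.46, 0.022, 1.35, -0.088], TCP at [0.231, -0.581, 0.231] pointing down, gripper open.
Joint ranges: [-2.6, 2.6], [-0.5, 2.12], [-1.47, 1.34], [0.16, 2.42], [-1.27, 4.41], [0.06, 2.06], [-2.6, 2.6]. Speed limits (rad/s): [2.22, 2.22, 2.79, 2.79, 3.14, 3.14, 3.14].

INTERFACE

Orientations are given as a unit quaternion [x, y, z, w].
In Python, from workcell import monitor, camera, ticket, regions_of gives the robot as it stands.
- The arm moves only by the tool step_arm, never from a script. Its argument "increments" is a list of rows, each a list of 5 numbers: the finger opening in m, from 0 to 0.0854, then the shift along the world's x, y, z in m, then the turn about the world's z in rad. A call has 1 to 12 rows; each row shifts and turns the commanded pose from where the row before left it; what a row does not reach is not made up. A row lasts 1/12 s, in which the tool goes at most 41.7 mm and 7.16 degrees, less where a joint would pass 70% of its speed; a pose out of reach is approached as far as the arm can. A call with a gripper value outside its range is refused whole. The fingers move at their own pace and stop on an object; "force" is the grip in N (left out, the last holds). Time passes only in rows, so rows that do not move let the fingers close. It gives the time, the measured TCP pose, the force and the opening at its end, in the units of the state.
- monitor.get_obs(): the state, without advancing time (a new reading comes with each control period).
- camera(name): name is "side" or "top" or "wrist"; returns a dict with "color" (420x560x3 uint8, red, green, blue), "range_z" (420x560 float32, m along the optical axis (not along the pixel's ray), 0 where there is no reading), "fx", "fy", "cx", "cy" (pixels), "k1" (the pictures are not rectified: a ray, as slopes to the right and down, at radius r is drawn at 1 + k1 r^2 times it, then the intrinsics apply), "cam_to_world" (4x4, takes a point from camera to world coordinates). Camera axes: x right, y up, looking along -z (the intrinsics and any distortion apply to the point x, -y, -z); pixel columns grow to the right and rows downward; lengths in m; the calibration is good to about 2 mm. A picture is of the moment at which its call begins.
- ticket.hand_in(): hands the job in, once; it reports no verdict.
Trained networks look in a picture, given as the dict that the camera call returned (one of the last four; its "shot" number tells which), for a name from the list of things; names that differ only in an ending like _2 or _b are one class to them, and where a whole thing is asked for, a point or a joint stands for the part that bears it (a point fixed in the world has none). Each returns a list of dicts, best first, with "p" (0 to 1); they miss things now and then, are a little off and sometimes report something else, mostly with a low value. They report only what shows in the picture. A call takes as long as a camera call.
- regions_of(picture, query): "region" (420x560 bool, what is visible of it) and "centre" ([row, column] in pixels, amid what is visible of it).
The state is a dict: "clock": time; "joint_pos": joint angles; "joint_velocities": joint speeds; "tau": joint torques, N m; "position": TCP position; "ee_rot": TCP orientation; "ft_force": force on the tool from outside, world axes, zero at the start; "torque": the same for the moment, N m; "grip_width": opening from 0.0 (shut) to 1.0 (fully open).
Only numpy, scipy, OpenCV 4.12 (cv2) and the standard library are available. Lean on these libraries where they do the work, as an engineer would, in place of code of your own. Each camera call takes 0.05 s, during which the arm holds its last target. There are 200 camera calls.

## Working session

There is one attempt and no reset: what is moved stays moved. The work goes in short steps, Python scripts to look and compute and a tool call to move; the robot and the scene stay as the last step left them, time stands still between calls to the robot, and variables do not carry over. Pictures are saved under pics/ and viewed, about 8 in all and at most 12, crops included, and the job is handed in when it is done.

Besides the shell and the picture viewer there is one more tool, called after "Emit:" as name(argument=value, ...), one argument or row to a line, values as JSON. step_arm: Moves the arm, as the interface text tells. Its arguments: {"type":"object","properties":{"increments":{"type":"array"},"force":{"type":"number"}},"required":["increments"]}

```bash
mkdir -p pics; cat > h.py <<'E'
import numpy as np, cv2
from workcell import monitor, camera, ticket, regions_of
def pts(p, mask):
    v,u=np.nonzero(mask&(p["range_z"]>0)); z=p["range_z"][v,u]
    K=np.array([[p["fx"],0,p["cx"]],[0,p["fy"],p["cy"]],[0,0,1]])
    n=cv2.undistortPoints(np.stack([u,v],1).astype(float)[:,None],K,np.array([p["k1"],0,0,0.]))[:,0]
    c=np.stack([n[:,0]*z,-n[:,1]*z,-z,np.ones_like(z)],1)
    return (c@np.array(p["cam_to_world"]).T)[:,:3]
def save(p,f): cv2.imwrite(f,p["color"][:,:,::-1])
E
python3 - <<'E'
from h import *
o=monitor.get_obs();print(o)
for n in("top","side"):
    p=camera(n);save(p,f"pics/{n}0.png");print(n,np.array(p["cam_to_world"]).round(3).tolist(),p["fx"],p["k1"])
    for q in "wedge footrest holder tapper dowel brick_a remote mug slot".split():
        try:
            for r in regions_of(p,q)[:2]:
                w=pts(p,r["region"])
                print(q,round(r["p"],2),np.round(r["centre"]),r["region"].sum(),np.median(w,0).round(3),np.percentile(w,2,0).round(3),np.percentile(w,98,0).round(3))
        except Exception as e: print(q,e)
E
```

```text
{'clock': 0.0, 'joint_pos': array([ 1.17041794,  0.33287609, -0.06468989,  1.46096105,  0.02158095,
        1.34991762, -0.08851799]), 'joint_velocities': array([-0.00016045, -0.00018152, -0.00135699, -0.00049569,  0.00294233,
       -0.00062456, -0.00015932]), 'tau': array([-2.37260574e-04, -6.25443220e+01,  4.93917125e-02, -3.91605878e+01,
        1.63401203e-02,  1.00909025e-02,  2.49301456e-05]), 'position': array([ 0.23038507, -0.58056754,  0.23050386]), 'ee_rot': array([-0.69441402, -0.13327402,  0.69464651, -0.13226273]), 'ft_force': array([ 0.19124643, -0.49236927,  0.24882391]), 'torque': array([ 0.02345817, -0.03026453, -0.00116348]), 'grip_width': 1.0010586053829198}
top [[0.023, 0.989, -0.145, 0.338], [-0.999, 0.026, 0.021, 0.016], [0.024, 0.145, 0.989, 1.655], [0.0, 0.0, 0.0, 1.0]] 519.4228701997009 -0.07580922134457489
wedge 0.7 [250. 310.] 123 [ 0.453 -0.138  0.094] [ 0.439 -0.156  0.071] [ 0.467 -0.12   0.101]
footrest 0.81 [191. 205.] 5862 [0.627 0.182 0.11 ] [0.54  0.049 0.019] [0.715 0.317 0.145]
holder 0.58 [259. 324.] 689 [ 0.443 -0.184  0.064] [ 0.417 -0.246  0.
[... 1072 characters left out ...]
 0.064] [ 0.421 -0.252  0.   ] [ 0.486 -0.114  0.069]
tapper 0.87 [305. 341.] 632 [ 0.639 -0.245  0.047] [ 0.62  -0.259  0.004] [ 0.664 -0.221  0.112]
dowel 0.6 [298. 251.] 74 [ 0.447 -0.224  0.084] [ 0.44  -0.227  0.058] [ 0.454 -0.215  0.102]
brick_a 0.75 [271. 292.] 169 [ 0.551 -0.119  0.029] [ 0.536 -0.126  0.006] [ 0.565 -0.099  0.033]
brick_a 0.61 [399. 255.] 460 [ 0.443 -0.423  0.03 ] [ 0.429 -0.448  0.008] [ 0.457 -0.39   0.034]
remote 0.67 [197. 229.] 871 [0.406 0.134 0.018] [0.317 0.098 0.007] [0.49  0.174 0.023]
mug 0.97 [141. 242.] 887 [0.447 0.336 0.059] [0.41  0.319 0.003] [0.485 0.399 0.091]
slot 0.79 [166. 314.] 5092 [0.632 0.152 0.111] [0.547 0.041 0.065] [0.717 0.314 0.145]
```

```bash
python3 - <<'E'
import cv2
a=cv2.imread("pics/side0.png");
cv2.imwrite("pics/side0c.png",cv2.resize(a[90:430,170:470],None,fx=1.75,fy=1.75,interpolation=cv2.INTER_CUBIC))
a=cv2.imread("pics/top0.png");
cv2.imwrite("pics/top0c.png",cv2.resize(a[140:300,110:430],None,fx=2.4,fy=2.4,interpolation=cv2.INTER_CUBIC))
E
```

```text
(no output)
```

View pics/side0c.png

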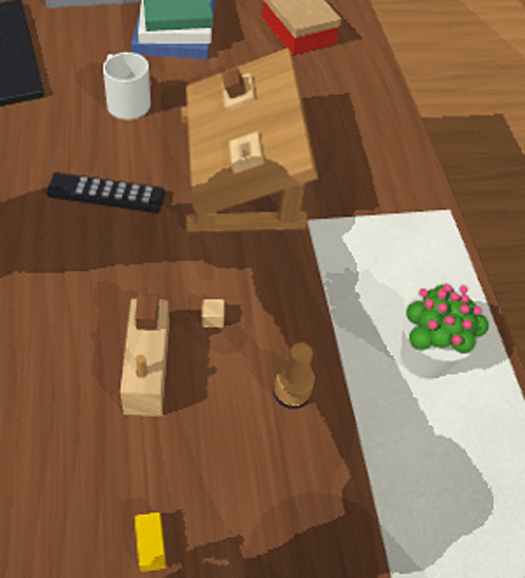

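View pics/top0c.png

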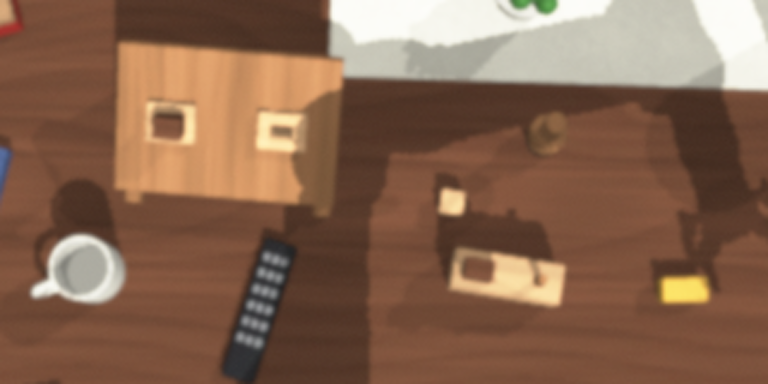

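```bash
python3 - <<'E'
from h import *
from scipy.spatial.transform import Rotation as R
o=monitor.get_obs();M=R.from_quat(o["ee_rot"]).as_matrix();print("tool axes\n",M.round(3))
for n in("top","side"):
    p=camera(n)
    for q,lo in(("holder",.058),("footrest",.062)):
        r=regions_of(p,q)[0]; w=pts(p,r["region"]); w=w[(w[:,2]>lo)]
        if q=="holder": w=w[w[:,2]<.072]
        print(n,q,cv2.minAreaRect(w[:,:2].astype(np.float32)))
        if q=="footrest":
            c=w-np.median(w,0);k=np.abs(c[:,2])<.5
            A=np.c_[w[:,:2],np.ones(len(w))]
            for _ in range(4):
                s=np.linalg.lstsq(A[k],w[k,2],rcond=None)[0];e=w[:,2]-A@s;k=np.abs(e)<.004
            print("plane",s.round(3),"yaw deg",np.degrees(np.arctan2(s[1],s[0])),"slope",np.degrees(np.arctan(np.hypot(*s[:2]))))
            t=w[(e>.007)&(e<.018)]; 
            for m in(t[:,1]<.18,t[:,1]>.18): print("tenon",m.sum(),t[m].mean(0).round(4),t[m].min(0).round(3),t[m].max(0).round(3))
p=camera("wrist");print(np.array(p["cam_to_world"]).round(3),p["fx"],o["position"])
E
```

```text
tool axes
 [[ 0.     0.369 -0.929]
 [-0.    -0.929 -0.369]
 [-1.     0.     0.   ]]
top holder ((0.4476184844970703, -0.17822951078414917), (0.1401173174381256, 0.05062282457947731), 82.06114196777344)
top footrest ((0.6309904456138611, 0.183256134390831), (0.27959680557250977, 0.18398773670196533), 86.65895080566406)
plane [ 0.456 -0.022 -0.176] yaw deg -2.7967282776378752 slope 24.547416251078907
tenon 247 [0.6235 0.1112 0.1169] [0.545 0.051 0.079] [0.706 0.18  0.152]
tenon 186 [0.6342 0.2492 0.1187] [0.561 0.18  0.084] [0.712 0.312 0.154]
side holder ((0.4525972306728363, -0.18053212761878967), (0.1431223303079605, 0.05062215402722359), 81.85638427734375)
side footrest ((0.0, 0.0), (0.0, 0.0), 0.0)
plane [0. 0. 0.] yaw deg 0.0 slope 0.0
  return _methods._mean(a, axis=axis, dtype=dtype,
  ret = um.true_divide(
<stdin>:17: RuntimeWarning: Mean of empty slice.
Traceback (most recent call last):
ValueError: zero-size array to reduction operation minimum which has no identity
```

Emit:
step_arm(
  increments=[
    [0.06, 0.019, 0.036, 0, -0.04],
    [0.06, 0.019, 0.036, 0, -0.04],
    [0.06, 0.019, 0.036, 0, -0.045],
    [0.06, 0.019, 0.036, 0, -0.045],
    [0.06, 0.019, 0.036, 0, -0.045],
    [0.06, 0.019, 0.036, 0, -0.045],
    [0.06, 0.019, 0.036, 0, -0.045],
    [0.06, 0.019, 0.036, 0, -0.045],
    [0.06, 0.019, 0.036, 0, -0.045],
    [0.06, 0.019, 0.036, 0, -0.045],
    [0.06, 0.019, 0.036, 0, -0.045],
    [0.06, 0.019, 0.036, 0, -0.045],
  ],
  force=40,
)

```text
clock: 2.3
position: [0.4591, -0.1471, 0.2317]
ee_rot: [0.705, -0.055, -0.705, -0.054]
ft_force: [0.4, -0.5, -0.2]
grip_width: 0.7
```

```bash
python3 - <<'E'
from h import *
from scipy.spatial.transform import Rotation as R
o=monitor.get_obs();M=R.from_quat(o["ee_rot"]).as_matrix();print(o["position"],M.round(3).tolist(),o["clock"],o["joint_pos"].round(2))
p=camera("wrist");save(p,"pics/w1.png");print(np.array(p["cam_to_world"]).round(3).tolist(),p["fx"],p["k1"])
for q in("wedge","holder"):
    for r in regions_of(p,q)[:2]:
        w=pts(p,r["region"]);print(q,r["p"],r["centre"],len(w),np.percentile(w,[2,50,98],axis=0).round(3).tolist())
        if q=="wedge": t=w[np.abs(w[:,2]-.095)<.006]
        else: t=w[np.abs(w[:,2]-.065)<.006]
        print(len(t),cv2.minAreaRect(t[:,:2].astype(np.float32)) if len(t)>5 else None)
E
```

```text
[ 0.45910949 -0.14707764  0.23172698] [[0.001, -0.154, -0.988], [-0.001, -0.988, 0.154], [-1.0, 0.001, -0.001]] 2.3 [ 0.65  0.04 -0.44  1.81  0.02  1.3  -1.52]
[[-0.155, 0.951, 0.267, 0.527], [-0.988, -0.149, -0.041, -0.158], [0.001, -0.271, 0.963, 0.374], [0.0, 0.0, 0.0, 1.0]] 319.23188958318696 -0.031115113116209885
wedge 0.89 [199.3, 272.7] 1367 [[0.444, -0.158, 0.076], [0.459, -0.14, 0.094], [0.472, -0.122, 0.096]]
1245 ((0.45702800154685974, -0.1396123170852661), (0.037926916033029556, 0.02768021449446678), 82.98775482177734)
holder 0.73 [181.5, 324.2] 5900 [[0.423, -0.246, 0.011], [0.459, -0.19, 0.065], [0.483, -0.112, 0.066]]
4941 ((0.4506678581237793, -0.17874322831630707), (0.13978032767772675, 0.049652863293886185), 81.7774429321289)
```

View pics/w1.png

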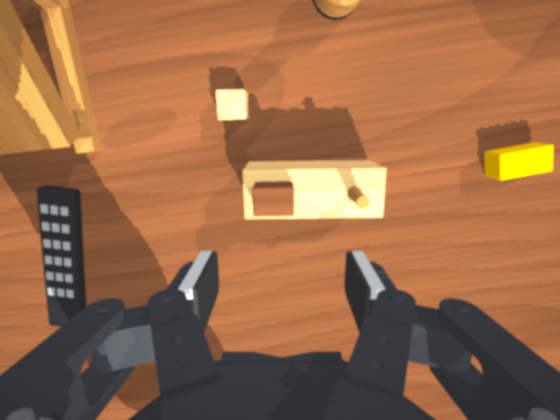

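Emit:
step_arm(
  increments=[
    [0.06, -0.002, 0.0075, -0.03, 0.02],
    [0.06, 0, 0, -0.04, 0],
    [0.06, 0, 0, -0.04, 0],
    [0.06, 0, 0, -0.03, 0],
    [0.06, 0, 0, -0.015, 0],
    [0.06, 0, 0, -0.006, 0],
    [0.06, 0, 0, 0, 0],
  ],
)

```text
clock: 3.03
position: [0.4555, -0.1421, 0.0693]
ee_rot: [-0.705, 0.047, 0.706, 0.047]
ft_force: [0.1, 0.3, -0.3]
grip_width: 0.701
```

Emit:
step_arm(
  increments=[
    [0.06, 0.0015, 0.0025, -0.003, 0],
    [0.06, 0, 0, 0, 0],
    [0.03, 0, 0, 0, 0],
    [0.03, 0, 0, 0, 0],
    [0.03, 0, 0, 0, 0],
    [0.03, 0, 0, 0, 0],
    [0.03, 0, 0, 0, 0],
    [0.03, 0, 0, 0, 0],
  ],
  force=30,
)

```text
clock: 3.7
position: [0.4588, -0.1392, 0.0684]
ee_rot: [0.706, -0.047, -0.705, -0.046]
ft_force: [-1.1, 0.6, 7.3]
grip_width: 0.44
```

Emit:
step_arm(
  increments=[
    [0.03, 0, 0, 0.01, 0],
    [0.03, 0, 0, 0.02, 0],
    [0.03, 0, 0, 0.013, 0],
    [0.03, 0, 0, 0, 0],
    [0.03, -0.009, 0.0013, 0, 0],
    [0.03, -0.009, 0.0013, -0.001, 0],
    [0.03, -0.009, 0.0013, -0.003, 0],
    [0.03, -0.008, 0.0011, -0.004, 0],
    [0.03, 0, 0, 0, 0],
  ],
  force=25,
)

```text
clock: 4.45
position: [0.4214, -0.1338, 0.1017]
ee_rot: [-0.705, 0.047, 0.706, 0.047]
ft_force: [1.0, 0.4, 0.8]
grip_width: 0.438
```

```bash
python3 - <<'E'
from h import *
o=monitor.get_obs();print(o["position"],o["ft_force"],o["grip_width"])
p=camera("wrist");save(p,"pics/w2.png")
p=camera("side")
cv2.imwrite("pics/s2.png",cv2.resize(p["color"][190:330,180:340,::-1],None,fx=2.5,fy=2.5,interpolation=cv2.INTER_CUBIC))
a=cv2.imread("pics/w2.png");b=cv2.imread("pics/s2.png");b=cv2.copyMakeBorder(b,0,420-b.shape[0],0,0,0)
cv2.imwrite("pics/c2.png",cv2.resize(np.hstack([a,b]),None,fx=.8,fy=.8))
E
```

```text
[ 0.42144541 -0.13381281  0.10165959] [0.9623777  0.43941044 0.7693929 ] 0.4383877132923139
```

View pics/c2.png

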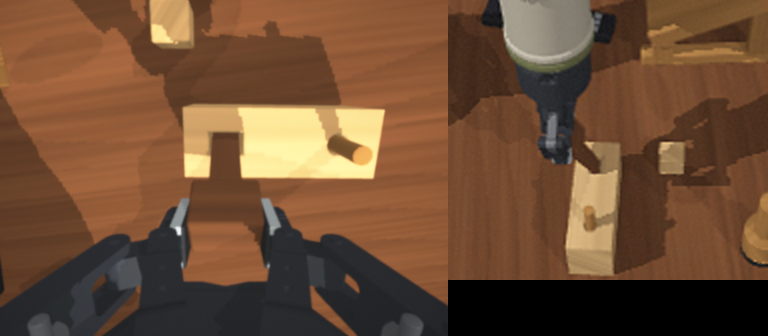

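Emit:
step_arm(
  increments=[
    [0.03, 0, 0, 0.02, 0],
    [0.03, 0, 0, 0.04, 0],
    [0.03, 0, 0, 0.04, 0],
    [0.03, 0, 0, 0.03, 0],
    [0.03, 0, 0, 0, 0],
  ],
)

```text
clock: 4.97
position: [0.4249, -0.1344, 0.2376]
ee_rot: [0.708, -0.047, -0.703, -0.046]
ft_force: [0.0, -0.5, -0.7]
grip_width: 0.438
```

```bash
cat > tilt.py <<'E'
from h import *
def tilt(show=None):
    o=monitor.get_obs();p=camera("wrist");P=o["position"]
    if show: save(p,show)
    r=regions_of(p,"wedge")
    for q in r[:2]: print("wedge",round(q["p"],2),np.round(q["centre"]),q["region"].sum())
    m=cv2.erode(r[0]["region"].astype(np.uint8),np.ones((3,3)))>0
    w=pts(p,m)
    a=-0.139; 
    from scipy.spatial.transform import Rotation as R
    y=R.from_quat(o["ee_rot"]).as_matrix()[:,1]; y=y*np.sign(y[1]); x=np.array([y[1],-y[0]])
    d=w[:,:2]-P[:2]; X=d@x; Y=d@y[:2]; Z=w[:,2]-P[2]
    k=np.abs(Y)<.008
    H=np.c_[X,Z][k]; i=np.argsort(H[:,0])
    print(P,o["ft_force"],o["clock"],"profile x,z mm rel TCP:")
    for b in np.arange(-.03,.07,.004):
        s=(H[:,0]>=b)&(H[:,0]<b+.004)
        if s.sum()>2: print(round(b*1e3+2),round(np.median(H[s,1])*1e3,1),s.sum(),end=" | ")
    print("Y",np.percentile(Y,[2,50,98]).round(4))
E
python3 -c "
from tilt import *
tilt('pics/w3.png')"
```

```text
Traceback (most recent call last):
  File "tilt.py", line 7, in tilt
    m=cv2.erode(r[0]["region"].astype(np.uint8),np.ones((3,3)))>0
                ~^^^
IndexError: list index out of range
```

```bash
python3 - <<'E'
s=open('tilt.py').read()
a=s.index('    r=regions_of');b=s.index('    a=-0.139')
s=s[:a]+'    w=pts(p,np.ones((420,560),bool)); w=w[w[:,2]>P[2]-.075]\n'+s[b:]
s=s.replace("k=np.abs(Y)<.008","k=(np.abs(Y)<.008)&(np.abs(X)<.07)&(Z<.05)")
open('tilt.py','w').write(s)
E
python3 -c "
from tilt import *
tilt('pics/w3.png')"
```

```text
[ 0.42288206 -0.13401825  0.23253403] [-0.08218776 -0.14553541 -1.30047945] 5.0667 profile x,z mm rel TCP:
-12 21.7 174 | -8 23.7 204 | -4 25.8 225 | 0 27.9 237 | 4 30.0 262 | 8 31.8 333 | 12 29.0 688 | 16 21.4 642 | 20 12.1 810 | 24 -11.2 570 | 28 -22.5 346 | 32 -32.4 313 | 36 -42.8 261 | 40 -47.7 19 | Y [-0.0562  0.0001  0.0564]
```

View pics/w3.png

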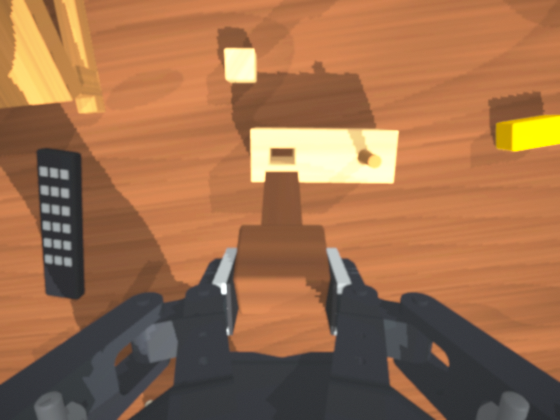

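Emit:
step_arm(
  increments=[
    [0.03, 0.009, 0.018, 0.02, 0.01],
    [0.03, 0.018, 0.034, 0.015, 0.01],
    [0.03, 0.018, 0.034, 0, 0.01],
    [0.03, 0.018, 0.034, 0, 0.01],
    [0.03, 0.018, 0.034, 0, 0.01],
    [0.03, 0.018, 0.034, 0, 0.01],
    [0.03, 0.015, 0.034, 0, 0.01],
    [0.03, 0.007, 0.018, 0, 0.007],
    [0.03, 0, 0, 0, 0],
  ],
)

```text
clock: 5.87
position: [0.5432, 0.1113, 0.2648]
ee_rot: [-0.705, 0.016, 0.709, 0.018]
ft_force: [-0.1, -0.6, -0.7]
grip_width: 0.436
```

```bash
cat > slot.py <<'E'
from tilt import *
def fit(p):
    w=pts(p,np.ones((420,560),bool)); w=w[(w[:,2]>.06)&(w[:,2]<.17)&(w[:,1]>.02)&(w[:,1]<.2)&(w[:,0]>.53)&(w[:,0]<.74)]
    A=np.c_[w[:,:2],np.ones(len(w))]; yaw=np.radians(-3.3);g=np.tan(np.radians(25))*np.array([np.cos(yaw),np.sin(yaw)])
    e0=w[:,2]-w[:,:2]@g; h=np.histogram(e0,200); c=h[1][h[0].argmax()]; k=np.abs(e0-c)<.004
    for _ in range(4):
        s=np.linalg.lstsq(A[k],w[k,2],rcond=None)[0]; e=(w[:,2]-A@s)*np.cos(np.radians(25)); k=np.abs(e)<.003
    t=w[(e>.007)&(e<.013)]
    print("board plane",s.round(4),"yaw",np.degrees(np.arctan2(s[1],s[0])).round(2))
    f=np.array([np.cos(yaw),np.sin(yaw)]);l=np.array([-f[1],f[0]])
    a=t[:,:2]@f;b=t[:,:2]@l
    ra=np.percentile(a,[1,99]);rb=np.percentile(b,[1,99]);c=ra.mean()*f+rb.mean()*l
    print("tenon",len(t),cv2.minAreaRect(t[:,:2].astype(np.float32)),"extent",np.ptp(ra),np.ptp(rb),"centre",c,"z",np.r_[c,1]@s+.010/np.cos(np.radians(25)))
E
python3 - <<'E'
from slot import *
tilt()
p=camera("wrist");save(p,"pics/w4.png");fit(p);print("TOP");fit(camera("top"))
E
```

```text
[0.54324906 0.11130738 0.26479846] [-0.08094819 -0.5713792  -0.70905892] 5.8667 profile x,z mm rel TCP:
-16 19.6 3 | -12 21.7 169 | -8 23.6 204 | -4 25.7 219 | 0 27.7 244 | 4 29.8 256 | 8 31.6 322 | 12 28.9 692 | 16 21.5 652 | 20 11.9 816 | 24 -11.3 588 | 28 -23.0 340 | 32 -32.5 316 | 36 -43.7 268 | Y [-0.0564 -0.      0.0562]
board plane [ 0.4626 -0.0256 -0.1809] yaw -3.17
tenon 2989 ((0.6202882528305054, 0.11386269330978394), (0.06036640703678131, 0.0444328747689724), 87.01184844970703) extent 0.04274328263019522 0.05924173327031289 centre [0.62027358 0.11381457] z 0.11422528332928081
TOP
board plane [ 0.4546 -0.0263 -0.1757] yaw -3.32
tenon 20 ((0.6833756566047668, 0.10885893553495407), (0.1677066534757614, 0.061023712158203125), 63.66147994995117) extent 0.07318571635759619 0.15305031155609977 centre [0.66165256 0.12170024] z 0.13290246589194926
```

View pics/w4.png

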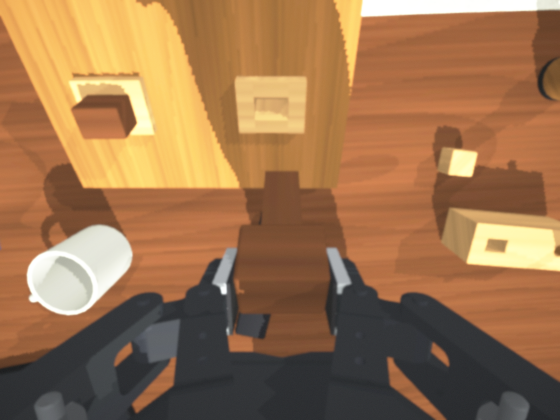

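Emit:
step_arm(
  increments=[
    [0.03, 0.008, 0.001, -0.02, -0.008],
    [0.03, 0.01, 0.002, -0.03, 0],
    [0.03, 0.01, 0.0017, -0.025, 0],
    [0.03, 0.006, 0, -0.013, 0],
    [0.03, 0, 0, 0, 0],
  ],
)

```text
clock: 6.43
position: [0.577, 0.1087, 0.1758]
ee_rot: [-0.705, 0.024, 0.709, 0.023]
ft_force: [-0.6, -0.1, -1.3]
grip_width: 0.437
```

```bash
python3 - <<'E'
from slot import *
o=monitor.get_obs();print(o["position"],o["ft_force"])
p=camera("wrist");fit(p)
q=camera("side")["color"][100:240,240:400]
a=cv2.resize(p["color"][20:240,170:390],(440,440));b=cv2.resize(q,None,fx=2.2,fy=2.2,interpolation=cv2.INTER_CUBIC)
b=cv2.copyMakeBorder(b,0,440-b.shape[0],0,0,0)
cv2.imwrite("pics/c5.png",np.hstack([a,b])[:,:,::-1])
E
```

```text
[0.57697628 0.10867957 0.17576566] [-0.64315661 -0.11552777 -1.33084226]
board plane [ 0.4661 -0.0258 -0.1831] yaw -3.17
tenon 4497 ((0.6201861500740051, 0.11393582075834274), (0.06021926552057266, 0.04410076513886452), 86.93017578125) extent 0.04254066086657504 0.059139123356889714 centre [0.62041759 0.1139063 ] z 0.11415351133109367
```

View pics/c5.png

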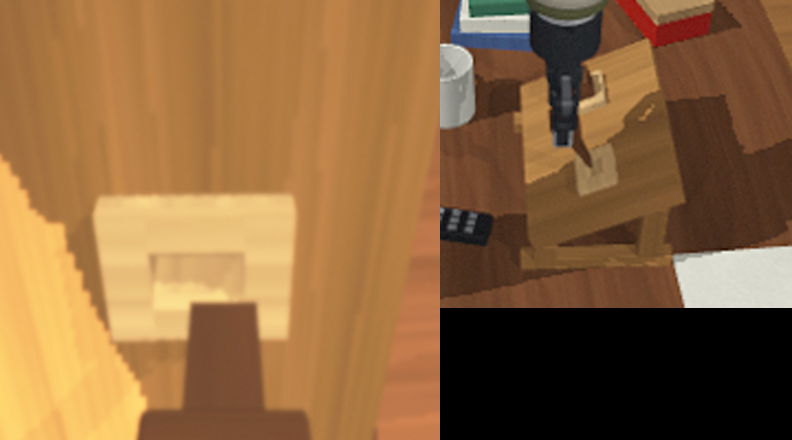

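Emit:
step_arm(
  increments=[
    [0.03, 0, 0.0073, 0, 0.008],
    [0.03, 0, 0, 0, 0],
    [0.03, 0, 0, 0, 0],
  ],
)

```text
clock: 6.78
position: [0.5783, 0.119, 0.1808]
ee_rot: [0.708, -0.019, -0.706, -0.019]
ft_force: [-0.1, -0.3, -0.8]
grip_width: 0.445
```

```bash
python3 - <<'E'
from slot import *
p=camera("wrist")
save({"color":cv2.resize(p["color"][20:240,170:390],(440,440))},"pics/c6.png")
tilt()
E
```

```text
[0.57825994 0.11854973 0.18051931] [ 0.43912886  0.1752052  -0.57784866] 6.8333 profile x,z mm rel TCP:
-12 21.7 180 | -8 23.6 202 | -4 25.7 222 | 0 27.8 238 | 4 29.8 249 | 8 31.7 346 | 12 28.5 692 | 16 21.2 633 | 20 11.9 792 | 24 -11.0 574 | 28 -22.7 353 | 32 -32.6 309 | 36 -44.7 366 | 40 -47.8 28 | 52 -61.7 149 | 56 -59.7 150 | 60 -58.0 186 | 64 -60.7 181 | 68 -65.2 149 | Y [-0.0623  0.0156  0.1552]
```

Emit:
step_arm(
  increments=[
    [0.03, 0.001, -0.0023, -0.004, 0],
    [0.03, 0.0025, -0.0002, -0.006, 0],
    [0.03, 0.0028, -0.0002, -0.006, 0],
    [0.03, 0.0028, -0.0002, -0.006, 0],
    [0.03, 0.0028, -0.0002, -0.006, 0],
    [0.03, 0, 0, 0, 0],
    [0.03, 0, 0, 0, 0],
  ],
)

```text
clock: 7.47
position: [0.5898, 0.115, 0.1507]
ee_rot: [-0.706, 0.019, 0.707, 0.019]
ft_force: [0.2, 0.3, 0.8]
grip_width: 0.438
```

```bash
python3 - <<'E'
from slot import *
p=camera("wrist")
save({"color":np.hstack([cv2.resize(cv2.imread("pics/c6.png")[:,:,::-1],(380,380)),cv2.resize(p["color"][20:240,170:390],(380,380))])},"pics/c7.png")
tilt()
E
```

```text
[0.58991281 0.11513527 0.15113041] [ 0.23315772  0.24247108 -0.23212436] 7.5167 profile x,z mm rel TCP:
-12 21.7 174 | -8 23.7 206 | -4 25.6 219 | 0 27.7 232 | 4 29.8 265 | 8 31.6 329 | 12 28.7 694 | 16 21.3 643 | 20 11.9 806 | 24 -11.3 572 | 28 -22.7 353 | 32 -32.6 311 | 36 -41.2 169 | 40 -32.3 171 | 44 -30.4 200 | 48 -28.6 211 | 52 -30.7 237 | 56 -35.4 230 | 60 -34.2 207 | 64 -32.3 238 | 68 -30.5 247 | Y [-0.0625  0.0186  0.1434]
```

View pics/c7.png

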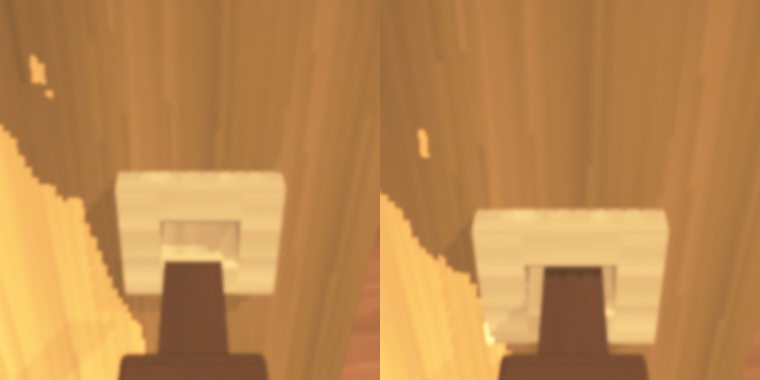

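Emit:
step_arm(
  increments=[
    [0.03, 0.0018, 0, -0.0038, 0],
    [0.03, 0.0018, 0, -0.0038, 0],
    [0.03, 0.0018, 0, -0.0038, 0],
    [0.03, 0.0018, 0, -0.0038, 0],
    [0.03, 0, 0, 0, 0],
  ],
)

```text
clock: 7.98
position: [0.597, 0.1147, 0.135]
ee_rot: [-0.706, 0.02, 0.707, 0.019]
ft_force: [-0.6, -0.7, -1.3]
grip_width: 0.442
```

```bash
python3 - <<'E'
from slot import *
tilt()
E
```

```text
[0.59703546 0.11473054 0.1350005 ] [-0.59659919 -0.67791677 -1.34089199] 7.9833 profile x,z mm rel TCP:
-12 21.7 180 | -8 23.7 196 | -4 25.6 224 | 0 27.8 246 | 4 29.8 251 | 8 31.7 330 | 12 28.8 694 | 16 21.2 648 | 20 11.6 809 | 24 -11.4 562 | 28 -22.5 318 | 32 -16.8 107 | 36 -15.1 217 | 40 -13.0 243 | 44 -13.3 298 | 48 -18.9 279 | 52 -18.2 254 | 56 -16.5 261 | 60 -14.6 268 | 64 -12.8 264 | 68 -11.0 315 | Y [-0.0636  0.0188  0.1404]
```

Emit:
step_arm(
  increments=[
    [0.03, 0.0008, 0, -0.0018, 0],
    [0.03, 0, 0, 0, 0],
    [0.065, 0, 0, 0, 0],
    [0.065, 0, 0, 0, 0],
    [0.065, 0, 0, 0, 0],
    [0.065, 0, 0, 0, 0],
    [0.065, 0, 0, 0, 0],
    [0.065, -0.006, 0, 0.013, 0],
    [0.065, -0.012, 0, 0.026, 0],
    [0.065, -0.014, 0, 0.034, 0],
    [0.065, -0.014, 0, 0.034, 0],
    [0.065, -0.01, 0, 0.03, 0],
  ],
)

```text
clock: 9.03
position: [0.5405, 0.1156, 0.2744]
ee_rot: [0.707, -0.019, -0.706, -0.019]
ft_force: [1.1, -0.7, 1.5]
grip_width: 0.761
```

```bash
cat > head.py <<'E'
from slot import *
M=np.array([.6204,.1139,.1142]);yaw=np.radians(-3.3);c,s=np.cos(np.radians(25)),np.sin(np.radians(25))
f=np.array([np.cos(yaw),np.sin(yaw),0]);X=f*c+np.array([0,0,s]);Z=-f*s+np.array([0,0,c]);Y=np.cross(Z,X)
def head(p):
    w=pts(p,np.ones((420,560),bool))-M; w=np.c_[w@X,w@Y,w@Z]
    w=w[(np.abs(w[:,0])<.045)&(np.abs(w[:,1])<.035)&(w[:,2]>.025)&(w[:,2]<.075)]
    if len(w)<20: return print("no head",len(w))
    t=w[w[:,2]>np.percentile(w[:,2],50)-.006]
    A=np.c_[t[:,:2],np.ones(len(t))]
    k=np.ones(len(t),bool)
    for _ in range(5):
        q=np.linalg.lstsq(A[k],t[k,2],rcond=None)[0];k=np.abs(t[:,2]-A@q)<.0025
    print("n",k.sum(),"head top centre in slot frame mm",(np.r_[(t[k].min(0)+t[k].max(0))/2]*1e3).round(1),"extent",(np.ptp(t[k],axis=0)*1e3).round(1),"tilt x,y deg",np.degrees(np.arctan(q[:2])).round(1),"top on axis",(q[2]*1e3).round(1),"shoulder gap",(q[2]*1e3-30).round(1))
E
python3 - <<'E'
from head import *
print(monitor.get_obs()["position"])
p=camera("wrist");save(p,"pics/w8.png");head(p)
for r in regions_of(p,"tapper")[:2]: print(r["p"],r["centre"])
for n in("side","top"): print(n);head(camera(n))
E
```

```text
[0.54054178 0.11563478 0.27443959]
n 1335 head top centre in slot frame mm [-10.8  -0.6  47.5] extent [28.3 38.   7. ] tilt x,y deg [ 7.5 -0. ] top on axis 49.0 shoulder gap 19.0
0.92 [82.3, 550.8]
side
n 98 head top centre in slot frame mm [-7.1 -3.8 47.2] extent [28.9 38.   7.6] tilt x,y deg [5.8 2.6] top on axis 47.7 shoulder gap 17.7
top
no head 0
```

View pics/w8.png

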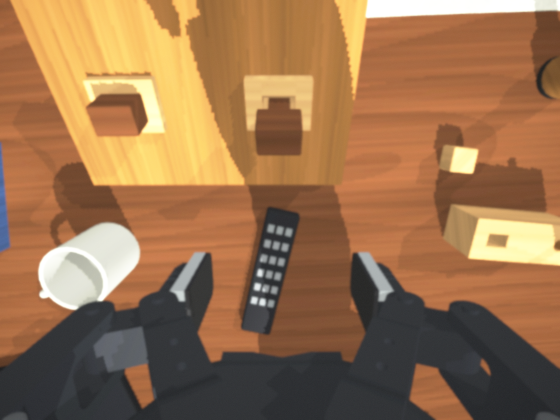

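Emit:
step_arm(
  increments=[
    [0.065, 0.005, -0.02, 0, 0],
    [0.065, 0.01, -0.038, 0, 0],
    [0.065, 0.01, -0.039, 0, 0],
    [0.065, 0.01, -0.039, 0, 0],
    [0.065, 0.01, -0.039, 0, 0],
    [0.065, 0.01, -0.039, 0, 0],
    [0.065, 0.01, -0.039, 0, 0],
    [0.065, 0.01, -0.039, 0, 0],
    [0.065, 0.01, -0.039, 0, 0],
    [0.065, 0.01, -0.016, 0, 0],
    [0.065, 0, 0, 0, 0],
  ],
)

```text
clock: 10.15
position: [0.6364, -0.2381, 0.2681]
ee_rot: [-0.705, 0.022, 0.708, 0.022]
ft_force: [0.0, -0.3, -1.4]
grip_width: 0.764
```

```bash
cat > tap.py <<'E'
from slot import *
def tap(p,zt=None):
    for r in regions_of(p,"tapper")[:1]:
        w=pts(p,r["region"]);print("tapper",r["p"],len(w),np.percentile(w,[2,50,98],axis=0).round(3).tolist())
        for lo,hi in((.100,.116),(.04,.05)):
            t=w[(w[:,2]>lo)&(w[:,2]<hi)]
            if len(t)>5: print(lo,len(t),cv2.minEnclosingCircle(t[:,:2].astype(np.float32)))
E
python3 - <<'E'
from tap import *
o=monitor.get_obs();print(o["position"],o["clock"])
p=camera("wrist");save(p,"pics/w9.png");tap(p)
from head import head
head(camera("side"))
E
```

```text
[ 0.63636696 -0.23809874  0.26812225] 10.15
tapper 0.68 1629 [[0.63, -0.256, -0.0], [0.65, -0.234, 0.046], [0.667, -0.212, 0.111]]
0.1 621 ((0.6429864168167114, -0.23309876024723053), 0.01364353857934475)
0.04 680 ((0.642737090587616, -0.23324377834796906), 0.024768436327576637)
n 103 head top centre in slot frame mm [-7.4 -2.5 47. ] extent [27.3 41.2  8.3] tilt x,y deg [9.  0.9] top on axis 47.9 shoulder gap 17.9
```

Emit:
step_arm(
  increments=[
    [0.065, 0.0066, 0.005, 0, 0],
    [0.065, 0, 0, -0.03, 0],
    [0.065, 0, 0, -0.04, 0],
    [0.065, 0, 0, -0.04, 0],
    [0.065, 0, 0, -0.04, 0],
    [0.065, 0, 0, -0.03, 0],
    [0.065, 0, 0, -0.015, 0],
    [0.065, 0, 0, 0, 0],
    [0.065, 0, 0, 0, 0],
  ],
)

```text
clock: 11.05
position: [0.6442, -0.2261, 0.0773]
ee_rot: [0.707, -0.019, -0.707, -0.019]
ft_force: [-0.3, -0.2, 1.0]
grip_width: 0.763
```

Emit:
step_arm(
  increments=[
    [0.065, -0.001, -0.007, -0.004, 0],
    [0.065, 0, 0, 0, 0],
    [0.065, 0, 0, 0, 0],
  ],
)

```text
clock: 11.3
position: [0.6432, -0.2352, 0.074]
ee_rot: [0.708, -0.02, -0.706, -0.019]
ft_force: [1.1, 0.4, 0.6]
grip_width: 0.759
```

```bash
python3 - <<'E'
from tap import *
for i in range(4):
    tap(camera("wrist")) if i==3 else camera("side"); print(monitor.get_obs()["position"].round(4))
E
```

```text
[ 0.6432 -0.2347  0.0738]
[ 0.6431 -0.2344  0.0735]
[ 0.643  -0.2342  0.0733]
tapper 0.56 10007 [[0.632, -0.254, 0.008], [0.653, -0.234, 0.086], [0.668, -0.212, 0.111]]
0.1 4189 ((0.6433513164520264, -0.23331530392169952), 0.01444025244563818)
0.04 2788 ((0.6435896158218384, -0.2328672558069229), 0.024987367913126945)
[ 0.6428 -0.234   0.0728]
```

Emit:
step_arm(
  increments=[
    [0.02, 0, 0, 0, 0],
    [0.02, 0, 0, 0, 0],
    [0.02, 0, 0, 0, 0],
    [0.02, 0, 0, 0, 0],
    [0.02, 0, 0, 0, 0],
    [0.02, 0, 0, 0, 0],
    [0.02, 0, 0, 0.01, 0],
    [0.02, 0, 0, 0.03, 0],
    [0.02, 0, 0, 0.04, 0],
    [0.02, 0, 0, 0.04, 0],
    [0.02, 0, 0, 0.03, 0],
    [0.02, 0, 0, 0, 0],
  ],
  force=45,
)

```text
clock: 12.55
position: [0.6451, -0.2345, 0.2309]
ee_rot: [0.71, -0.021, -0.703, -0.019]
ft_force: [1.3, 0.5, -1.4]
grip_width: 0.316
```

Emit:
step_arm(
  increments=[
    [0.02, -0.003, 0.015, 0.02, 0],
    [0.02, -0.005, 0.035, 0.015, 0],
    [0.02, -0.005, 0.038, 0.004, 0],
    [0.02, -0.005, 0.038, 0, 0],
    [0.02, -0.005, 0.038, 0, 0],
    [0.02, -0.005, 0.038, 0, 0],
    [0.02, -0.005, 0.038, 0, 0],
    [0.02, -0.005, 0.038, 0, 0],
    [0.02, -0.005, 0.036, 0, 0],
    [0.02, -0.002, 0.025, 0, 0],
    [0.02, 0, 0.01, 0, 0],
    [0.02, 0, 0, 0, 0],
  ],
)

```text
clock: 13.55
position: [0.5966, 0.1185, 0.2613]
ee_rot: [-0.707, 0.017, 0.707, 0.018]
ft_force: [0.3, -0.8, -2.8]
grip_width: 0.32
```

```bash
python3 - <<'E'
from head import *
o=monitor.get_obs();print(o["position"],o["ft_force"])
p=camera("wrist");
q=camera("side");print(monitor.get_obs()["position"]);head(q)
for r in regions_of(q,"tapper")[:1]:
    w=pts(q,r["region"]);print(r["p"],np.percentile(w,[2,50,98],axis=0).round(3).tolist())
b=cv2.resize(q["color"][60:240,240:400],None,fx=2.4,fy=2.4,interpolation=cv2.INTER_CUBIC)
a=p["color"][:,60:500]; b=b[:420]
save({"color":np.hstack([a,b])[:,:800]},"pics/c10.png")
E
```

```text
[0.59655546 0.11852955 0.26130168] [ 0.27916812 -0.8232942  -2.75840631]
[0.59762985 0.1140061  0.26105362]
n 93 head top centre in slot frame mm [-7.4 -2.3 46.5] extent [27.  39.2  7.7] tilt x,y deg [9.6 0.5] top on axis 48.3 shoulder gap 18.3
0.55 [[0.576, 0.09, 0.191], [0.597, 0.099, 0.226], [0.622, 0.132, 0.253]]
```

View pics/c10.png

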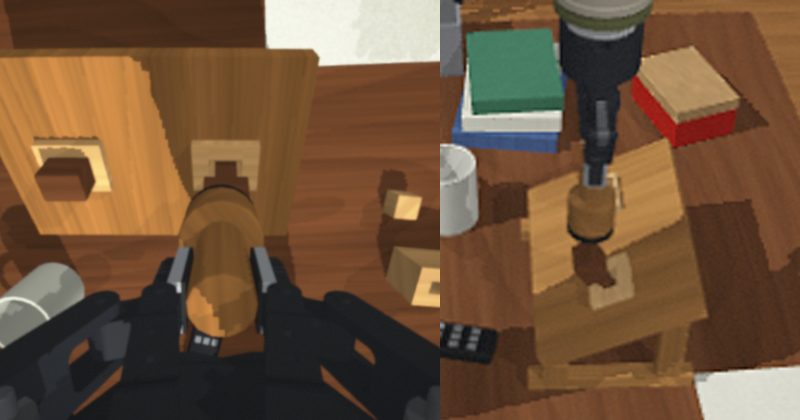

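Emit:
step_arm(
  increments=[
    [0.02, 0.002, 0, -0.01, 0],
    [0.02, 0, 0, -0.01, 0],
    [0.02, 0, 0, -0.005, 0],
    [0.02, 0, 0, -0.003, 0],
    [0.02, 0, 0, 0, 0],
    [0.02, 0, 0, 0, 0],
  ],
)

```text
clock: 14.2
position: [0.5996, 0.1148, 0.2333]
ee_rot: [-0.707, 0.02, 0.707, 0.02]
ft_force: [0.9, -0.4, -2.2]
grip_width: 0.319
```

Emit:
step_arm(
  increments=[
    [0.02, 0.001, 0, -0.002, 0],
    [0.02, 0.001, 0, -0.002, 0],
    [0.02, 0.001, 0, -0.002, 0],
    [0.02, 0, 0, 0, 0],
  ],
)

```text
clock: 14.53
position: [0.6034, 0.1155, 0.2299]
ee_rot: [0.708, -0.019, -0.706, -0.02]
ft_force: [-4.4, -0.3, 13.6]
grip_width: 0.316
```

Emit:
step_arm(
  increments=[
    [0.02, 0.001, 0, -0.002, 0],
    [0.02, 0.001, 0, -0.002, 0],
    [0.02, 0.001, 0, -0.002, 0],
    [0.02, 0, 0, 0, 0],
  ],
)

```text
clock: 14.87
position: [0.6078, 0.1156, 0.2257]
ee_rot: [0.709, -0.019, -0.704, -0.02]
ft_force: [-2.1, -1.5, 21.9]
grip_width: 0.323
```

```bash
python3 - <<'E'
from head import *
q=camera("side");o=monitor.get_obs();print(o["position"],o["ft_force"],o["torque"]);head(q)
E
```

```text
[0.60774039 0.11557921 0.22571501] [-2.7481374  -0.70852914 20.53049242] [-0.51241303  0.58170184 -0.10023464]
n 52 head top centre in slot frame mm [17.2 -5.6 65.4] extent [55.1 43.  18.9] tilt x,y deg [15.2  8.5] top on axis 61.0 shoulder gap 31.0
```

```bash
python3 - <<'E'
from head import *
p=camera("wrist");q=camera("side")
b=cv2.resize(q["color"][100:220,270:370],None,fx=3.5,fy=3.5,interpolation=cv2.INTER_CUBIC)
save({"color":np.hstack([p["color"][:,60:500],b])},"pics/c11.png")
o=monitor.get_obs();w=pts(p,np.ones((420,560),bool));d=w-o["position"]
k=(np.abs(d[:,1])<.006)&(np.abs(d[:,0])<.06)&(d[:,2]<.06)&(w[:,2]>.09)
for b in np.arange(-.02,.06,.004):
    s=k&(d[:,0]>=b)&(d[:,0]<b+.004)
    if s.sum()>2: print(round(b*1e3+2),round(np.median(w[s,2])*1e3,1),end=" | ")
E
```

```text
-14 262.7 | -10 263.2 | -6 263.3 | -2 263.4 | 2 263.3 | 6 263.3 | 10 263.3 | 14 241.7 | 18 198.0 | 22 198.0 | 26 177.0 | 30 122.5 | 34 120.5 | 38 115.6 | 42 117.0 | 46 118.8 | 50 120.5 | 54 122.6 | 58 124.6 |
```

View pics/c11.png

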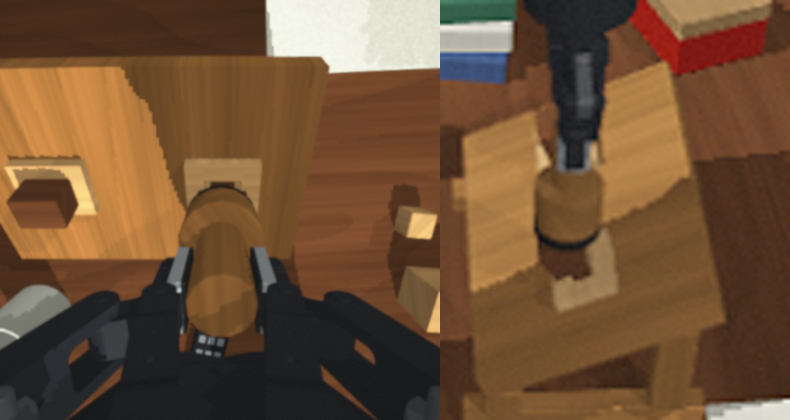

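Emit:
step_arm(
  increments=[
    [0.02, 0.0015, 0, -0.0015, 0],
    [0.02, 0.0015, 0, -0.0015, 0],
    [0.02, 0.0015, 0, -0.0015, 0],
    [0.02, 0, 0, 0, 0],
    [0.02, 0, 0, 0, 0],
  ],
)

```text
clock: 15.43
position: [0.6125, 0.1153, 0.2209]
ee_rot: [0.709, -0.019, -0.704, -0.02]
ft_force: [-0.7, -2.0, 18.0]
grip_width: 0.315
```

Emit:
step_arm(
  increments=[
    [0.02, 0.001, 0, -0.002, 0],
    [0.02, 0.001, 0, -0.002, 0],
    [0.02, 0, 0, 0, 0],
    [0.02, 0, 0, 0, 0],
  ],
  force=80,
)

```text
clock: 15.77
position: [0.615, 0.1152, 0.2185]
ee_rot: [0.71, -0.02, -0.703, -0.02]
ft_force: [-1.3, -3.1, 27.2]
grip_width: 0.307
```

Emit:
step_arm(
  increments=[
    [0.02, 0.001, 0, -0.002, 0],
    [0.02, 0.001, 0, -0.002, 0],
    [0.02, 0, 0, 0, 0],
    [0.02, 0, 0, 0, 0],
  ],
)

```text
clock: 16.1
position: [0.6187, 0.1153, 0.2174]
ee_rot: [0.712, -0.02, -0.702, -0.02]
ft_force: [-2.9, -4.3, 42.3]
grip_width: 0.309
```

Emit:
step_arm(
  increments=[
    [0.02, -0.002, 0, 0.01, 0],
    [0.02, -0.006, 0, 0.02, 0],
    [0.02, -0.01, 0, 0.03, 0],
    [0.02, -0.01, -0.02, 0.02, 0],
    [0.02, -0.01, -0.035, 0, 0],
    [0.02, -0.02, -0.035, 0, 0],
    [0.02, 0, -0.01, 0, 0],
    [0.02, 0, 0, 0, 0],
  ],
  force=50,
)

```text
clock: 16.77
position: [0.5557, 0.0102, 0.289]
ee_rot: [0.707, -0.023, -0.707, -0.021]
ft_force: [0.2, -0.6, -2.7]
grip_width: 0.309
```

```bash
python3 - <<'E'
from head import *
print(monitor.get_obs()["position"])
p=camera("wrist");save(p,"pics/w12.png");head(p);fit(p)
w=pts(p,np.ones((420,560),bool))-M; w=np.c_[w@X,w@Y,w@Z]
k=(np.abs(w[:,1])<.008)
for b in np.arange(-.04,.05,.004):
    s=k&(w[:,0]>=b)&(w[:,0]<b+.004)
    if s.sum()>2: print(round(b*1e3+2),np.round(np.median(w[s,2])*1e3,1),end=" | ")
q=camera("side");head(q)
E
```

```text
[0.55565229 0.01024847 0.28899001]
n 1159 head top centre in slot frame mm [-1.8  0.5 29.6] extent [29.2 37.9  4.7] tilt x,y deg [-0.9  0.1] top on axis 29.9 shoulder gap -0.1
board plane [ 0.4629 -0.0261 -0.181 ] yaw -3.23
tenon 1370 ((0.6206961870193481, 0.11426448076963425), (0.06129806861281395, 0.04411538690328598), 87.0658950805664) extent 0.043108258428154245 0.05937370304670908 centre [0.62049586 0.11363201] z 0.11430820574933295
-38 -9.7 | -34 -9.9 | -18 28.4 | -14 30.0 | -10 30.1 | -6 30.2 | -2 30.3 | 2 30.2 | 6 30.2 | 10 25.2 | 14 8.3 | 18 -0.3 | 22 -3.6 | 26 -10.2 | 30 -10.2 | 34 -10.0 | 38 -9.9 | 42 -9.7 | 46 -10.0 | 50 -10.2 | n 94 head top centre in slot frame mm [ 3.1 -0.9 29.5] extent [24.6 40.5  5. ] tilt x,y deg [-0.   0.7] top on axis 29.4 shoulder gap -0.6
```

Emit:
step_arm(
  increments=[
    [0.02, 0.008, -0.02, 0, 0],
    [0.02, 0.012, -0.036, 0, 0],
    [0.02, 0.013, -0.037, -0.01, 0],
    [0.02, 0.013, -0.037, -0.015, 0],
    [0.02, 0.013, -0.037, -0.02, 0],
    [0.02, 0.013, -0.037, -0.02, 0],
    [0.02, 0.011, -0.03, -0.02, 0],
    [0.02, 0.004, -0.01, -0.01, 0],
    [0.02, 0, 0, -0.02, 0],
    [0.02, 0, 0, -0.02, 0],
    [0.02, 0, 0, 0, 0],
  ],
)

```text
clock: 17.78
position: [0.6402, -0.2225, 0.1511]
ee_rot: [-0.705, 0.018, 0.709, 0.02]
ft_force: [-2.1, 0.6, -4.2]
grip_width: 0.31
```

```bash
python3 - <<'E'
from head import *
camera("side");camera("side")
p=camera("wrist");o=monitor.get_obs();print(o["position"],o["ft_force"],o["clock"]);w=pts(p,np.ones((420,560),bool));d=w-o["position"]
for ax in(0,1):
  k=(np.abs(d[:,1-ax])<.006)&(np.abs(d[:,ax])<.06)&(d[:,2]<.06)
  for b in np.arange(-.02,.032,.004):
    s=k&(d[:,ax]>=b)&(d[:,ax]<b+.004)
    if s.sum()>2: print(round(b*1e3+2),round(np.median(d[s,2])*1e3,1),end=" | ")
  print()
E
```

```text
[ 0.64240799 -0.22356273  0.15716013] [ 0.32789884 -0.25097914 -2.53148638] 17.9333
-14 36.4 | -10 36.8 | -6 36.8 | -2 36.7 | 2 36.6 | 6 36.4 | 10 35.9 | 14 14.4 | 18 -29.2 | 22 -43.3 | 26 -157.3 | 30 -157.4 | 
-18 -28.7 | -14 35.4 | -10 36.5 | -6 36.6 | -2 36.6 | 2 36.7 | 6 36.6 | 10 36.6 | 14 35.9 | 18 -28.7 | 22 -28.7 | 26 -157.2 | 30 53.0 |
```

Emit:
step_arm(
  increments=[
    [0.02, 0, 0, -0.02, 0],
    [0.02, 0, -0.005, -0.03, 0],
    [0.02, 0, 0, -0.02, 0],
    [0.02, 0, 0, -0.008, 0],
    [0.02, 0, 0, -0.003, 0],
    [0.02, 0, 0, 0, 0],
    [0.02, 0, 0, 0, 0],
    [0.02, 0, 0, -0.001, 0],
    [0.02, 0, 0, 0, 0],
  ],
)

```text
clock: 18.68
position: [0.6423, -0.2299, 0.0754]
ee_rot: [0.708, -0.02, -0.706, -0.019]
ft_force: [0.4, 0.2, -2.9]
grip_width: 0.309
```

Emit:
step_arm(
  increments=[
    [0.02, 0, 0, -0.001, 0],
    [0.02, 0, 0, -0.001, 0],
    [0.02, 0, 0, -0.001, 0],
    [0.02, 0, 0, 0, 0],
    [0.02, 0, 0, 0, 0],
  ],
)

```text
clock: 19.1
position: [0.6419, -0.2299, 0.0722]
ee_rot: [0.707, -0.02, -0.706, -0.019]
ft_force: [-2.6, 0.8, 5.1]
grip_width: 0.312
```

Foot is on the table (+7 N); release, then lift away.

Emit:
step_arm(
  increments=[
    [0.04, 0, 0, 0, 0],
    [0.065, 0, 0, 0, 0],
    [0.065, 0, 0, 0, 0],
    [0.065, 0, 0, 0, 0],
    [0.065, 0, 0, 0, 0],
    [0.065, 0, 0, 0.01, 0],
    [0.065, 0, 0, 0.03, 0],
    [0.065, 0, 0, 0.04, 0],
    [0.065, 0, 0, 0.04, 0],
    [0.065, 0, 0, 0.04, 0],
    [0.065, -0.02, 0, 0.02, 0],
    [0.065, -0.02, 0, 0, 0],
  ],
)

```text
clock: 20.1
position: [0.6037, -0.2293, 0.2578]
ee_rot: [0.71, -0.02, -0.704, -0.018]
ft_force: [0.9, -0.3, 1.2]
grip_width: 0.758
```

```bash
python3 - <<'E'
from tap import *
from head import head
o=monitor.get_obs();print(o["position"],o["clock"],o["grip_width"])
p=camera("wrist");tap(p)
q=camera("side");head(q)
for n in("brick_a","dowel","mug","remote","holder"):
    for r in regions_of(q,n)[:2]:
        w=pts(q,r["region"]);print(n,round(r["p"],2),np.median(w,0).round(3))
a=p["color"][:,60:440];b=cv2.resize(q["color"][90:430,150:460],None,fx=1.235,fy=1.235)[:420]
save({"color":np.hstack([a,b])},"pics/c13.png")
E
```

```text
[ 0.60373314 -0.22931852  0.25777295] 20.1 0.7580058546384022
tapper 0.76 1608 [[0.62, -0.252, 0.019], [0.644, -0.23, 0.046], [0.663, -0.208, 0.111]]
0.1 723 ((0.6397706270217896, -0.22958101332187653), 0.014001130126416683)
0.04 786 ((0.6398228406906128, -0.2297556847333908), 0.024820003658533096)
n 107 head top centre in slot frame mm [ 1.2 -1.1 29.1] extent [28.6 41.8  4.8] tilt x,y deg [0.1 0.4] top on axis 29.2 shoulder gap -0.8
brick_a 0.74 [ 0.551 -0.116  0.029]
brick_a 0.62 [ 0.443 -0.422  0.03 ]
dowel 0.71 [0.584 0.123 0.079]
dowel 0.54 [ 0.447 -0.224  0.087]
mug 0.59 [0.447 0.336 0.058]
remote 0.57 [0.403 0.133 0.018]
remote 0.47 [0.584 0.124 0.079]
holder 0.94 [ 0.453 -0.197  0.065]Traceback (most recent call last):
  File "<stdin>", line 10, in <module>
    return _nx.concatenate(arrs, 1, dtype=dtype, casting=casting)
           ~~~~~~~~~~~~~~~^^^^^^^^^^^^^^^^^^^^^^^^^^^^^^^^^^^^^^^
ValueError: all the input array dimensions except for the concatenation axis must match exactly, but along dimension 0, the array at index 0 has size 420 and the array at index 1 has size 408
```

```bash
python3 - <<'E'
from h import *
q=camera("side")
save({"color":cv2.resize(q["color"][90:430,150:470],None,fx=1.7,fy=1.7,interpolation=cv2.INTER_CUBIC)},"pics/c14.png")
E
```

```text
(no output)
```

View pics/c14.png

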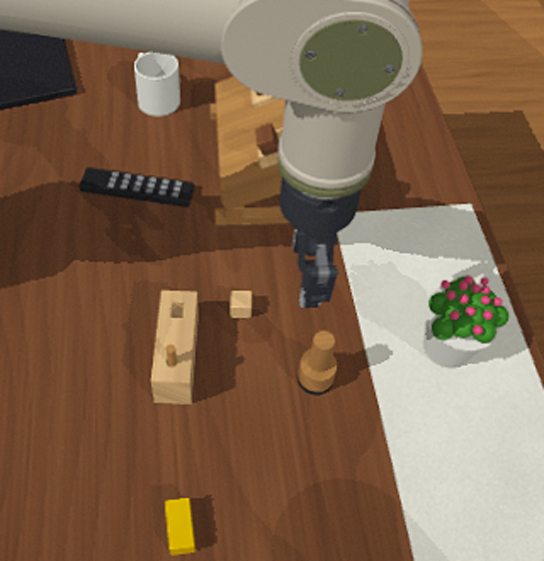

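The view shows the tapper upright at (320,362) and the wedge seated at (268,140). The dowel, bricks, remote and mug are where they were, and the gripper is clear of everything.

```bash
python3 -c "
from workcell import ticket;print(ticket.hand_in())"
```

```text
the job is handed in; nothing more can be done
None
```

The footrest is finished: the wedge is fully seated, the tapper is standing upright on the bare table, and the job was handed in at about 20 s.

- **Placing the wedge:** I took it from the holder, tipped it about 26° in the grip against the holder's slot edge, and stood it point first in the footrest slot. When I let go, its shoulder stood about 19 mm from the mouth and it leaned about 8°.
- **Tapping it in:** I pressed it down with the tapper's rubber foot in several short pushes, not separate knocks. The force rose to 42 N and the wedge stopped.
- **Seating check:** The head top measured 30.2 mm above the tenon in the close view (30 mm is fully seated) with under 1° of tilt. The last side view read 29.2 mm, within the calibration error.
- **Tapper and other things:** The tapper is upright within a millimetre at (0.640, -0.230), about 5 mm from where it first stood. The dowel, bricks, mug and remote are where they were.
- **Disagreements:** In the final picture the networks also reported a second "dowel" (0.71) and a second "remote" (0.47) on the footrest's board. The picture shows neither, so I took both as false.

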